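# Press the beech block into the corner jig and hold it

## Task

Pick up the beech block and lay it flat on the plywood plate of the corner jig, its long side along the long aluminium fence and one end towards the short fence, then press it into the corner so that it sits flush against both fences at once. Finish while still holding it there with the gripper, pressed firmly against both fences (do not let go or back off), and leave the other things on the bench standing where they are.

Things in the scene. Friction and masses are not known exactly. Their poses are not given: they have to be found in the camera images.
- beech_block: loose beech wood block, 45 x 90 x 28 mm (x, y, z), about 0.07 kg, lying flat on the bench at the start. Origin at the centre of its underside; own y runs along its 90 mm length, z up. Either end may go to the short fence.
- jig: corner jig fixed to the bench; position and yaw differ each time. Plywood plate 120 x 150 x 10 mm (x, y, z), origin at the centre of its underside, z up. Long fence along y near its +x edge, short fence along x near its -y edge, both 10 mm tall, tops 20 mm above the bench. Seated block's origin: x = +17.5, y = -10, z = +10 mm in this frame; 18 mm of it stands above the fences.
- long_fence: long aluminium fence fixed on the jig, 16 x 136 x 10 mm, axes as the jig; origin at the centre of its underside, which is on the plate (jig x = +48, y = -3, z = +10 mm). Its working face looks to the jig's -x, at jig x = +40 mm. Rigid.
- end_fence: short aluminium fence fixed on the jig, 86 x 16 x 10 mm, axes as the jig; origin at the centre of its underside, on the plate (jig x = -7, y = -63, z = +10 mm). Its working face looks to the jig's +y, at jig y = -55 mm. A 4 mm relief gap parts it from the long fence. Rigid.
- jig_corner (a point): the point on the plate's top where the planes of the two fences' working faces meet (jig x = +40, y = -55, z = +10 mm); axes as the jig. The block lies on its -x, +y side.
- glue_bottle: bystander: white glue bottle with red tip, 53 mm wide, 153 mm tall, standing; origin at the centre of its underside
- ignition_coil: bystander: black ignition coil, 64 x 75 x 40 mm; origin at the centre of its underside
- piston: bystander: metal piston, 48 mm wide and tall, standing; origin at the centre of its underside
Things that resemble listed ones, but are neither listed nor needed, are in the scene too. Leave any turquoise look-alike of the beech_block alone.

How it is judged:
At the end, for the whole second after the job is handed in: The block rests flat on the plate (height within 3.5 mm, level within 0.05 rad), parallel to the long fence within 0.035 rad, centre within 3 mm of its seat along and across, and still; it presses each fence with over 2 N and the fingers bear on it with over 2 N (contact force between beech_block and long_fence above 2 N and contact force between beech_block and end_fence above 2 N and contact force between the fingers and beech_block above 2 N and angle between the y axis of beech_block and the y axis of jig, either way round below 0.035 rad and angle between the z axis of beech_block and the z axis of jig, either way round below 0.05 rad and z of beech_block in the frame of jig between 0.007 and 0.0135 m and x of beech_block in the frame of jig between 0.0145 and 0.0205 m and y of beech_block in the frame of jig between -0.013 and -0.007 m and linear speed of beech_block below 0.02 m/s); the arm keeps its last pose, push and grip.
It fails at once if another thing on the bench was shifted by more than 3 cm or knocked over (distance of any of glue_bottle, ignition_coil, piston from where it was at the start of the episode above 0.03 m or angle between any of glue_bottle, piston's own z axis and vertical above 0.5 rad).
It also fails if it takes over 48 s, if anything falls off the work surface, if the arm or the gripper's body presses on something with over 40 N, if the wrist force passes 120 N, or if a joint passes its speed limit or range.

## Robot

A 6-joint arm with a two-finger parallel gripper is mounted at the origin on a cart in front of the work surface, level with it; the furniture and walls round the work are solid. World frame = base frame: x ahead of the robot, y to its left, z up, the work surface at z = 0. Lengths are in m, angles in rad, forces in N, time in s.
With the tool pointing down it reaches from about 0.425 to 0.95 m from the base axis. Payload 3.5 kg.
Tool frame: the origin (TCP) lies midway between the tips of the shut fingers; the grasp point (between the pads) lies 19 mm behind it (ctrl.hold_point_z is the distance from the TCP to the grasp point, in m); z points along the fingers, y is the line along which they close (so a half turn about z gives the same grasp; the last joint's range is limited). The gripper opens to 85 mm and grips with 20 to 120 N. Pads are 22 mm wide; open, the fingers measure 114 mm over their backs; the gripper's body (76 mm by 85 mm) begins 54 mm behind the grasp point. The pads swing forward as they close: fully open they stand 13 mm farther back than shut.
Start: joints at [1.139, 0.286, 1.577, -0, 1.279, -0.15], TCP at [0.188, 0.648, 0.231] pointing down, gripper open.
Joint ranges: [-2.77, 2.77], [-0.9, 2.22], [0.21, 2.48], [-1.53, 4.67], [0.24, 2.81], [-2.84, 2.84]. Speed limits (rad/s): [2.79, 2.79, 3.14, 3.14, 3.14, 3.14].

## Interface

Orientations are given as a unit quaternion [x, y, z, w].
In Python, from plant import readout, cams, sign_off, ctrl gives the robot as it stands. The module is installed in compiled form; this text tells all that it offers.
- The arm moves only by the tool step_arm, never from a script. Its argument "increments" is a list of rows, each a list of 2 entries, a list of its own where there are three numbers: the shift along the world's x, y, z in mm, then the turn, a rotation vector about the world's x, y, z in rad. In form: [[[x, y, z], [rx, ry, rz]], ...]. A call has 1 to 8 rows; each row shifts and turns the commanded pose from where the row before left it; what a row does not reach is not made up. A row lasts 1/12 s, in which the tool goes at most 41.7 mm and 7.16 degrees, less where a joint would pass 70% of its speed; a pose out of reach is approached as far as the arm can. A call is refused whole if a number of a shift passes 41.7 or a number of a turn 0.125, either way. A call with a gripper value outside its range is refused whole. "fingers" is the opening, from -1 (shut) to 1 (fully open), set as the call begins (left out, the last holds). The fingers move at their own pace and stop on an object; "grip_force" is the grip in N (left out, the last holds). Time passes only in rows, so rows that do not move let the fingers close. It gives the time, the measured TCP pose, the force, the opening and the grip force at its end, in the units of the state.
- readout.get_state(): the state, without advancing time (a new reading comes with each control period).
- cams.read_camera(name): name is "scene" or "top"; returns the picture (384x512x3 uint8, red, green, blue); there is no depth.
- cams.get_calibration(name): a dict with "fx", "fy", "cx", "cy" (pixels), "eye" and "rotation" of the camera in the world. Camera axes: x right, y up, looking along -z (the intrinsics and any distortion apply to the point x, -y, -z); pixel columns grow to the right and rows downward; lengths in m; the calibration is good to about 2 mm. A picture is of the moment at which its call begins. get_calibration takes no time and is no camera call.
- sign_off(): hands the job in; it is judged then, once.
The state is a dict: "time": time; "qpos": joint angles; "dq": joint speeds; "joint_efforts": joint torques, N m; "eef_pos": TCP position; "tcp_rot": TCP orientation; "contact_force": force on the tool from outside, world axes, zero at the start; "wrist_torque": the same for the moment, N m; "opening": opening from 0.0 (shut) to 1.0 (fully open); "finger_force": force on a finger pad.
Only numpy, scipy, OpenCV 4.12 (cv2) and the standard library are available. Lean on these libraries where they do the work, as an engineer would, in place of code of your own. Each camera call takes 0.05 s, during which the arm holds its last target. There are 200 camera calls.

## Working session

There is one attempt and no reset: what is moved stays moved. The work goes in short steps, Python scripts to look and compute and a tool call to move; the robot and the scene stay as the last step left them, time stands still between calls to the robot, and variables do not carry over. Pictures are saved under pics/ and viewed, at most 10 in all, crops included, and the job is handed in when it is done.

Besides the shell and the picture viewer there is one more tool, called after "Call:" as name([rows], argument=value, ...), one row to a line, values as JSON. step_arm: Moves the arm, as the interface text tells. Its arguments: {"type":"object","properties":{"increments":{"type":"array","items":{"type":"array"}},"fingers":{"type":"number"},"grip_force":{"type":"number"}},"required":["increments"]}

```bash
mkdir -p pics; cat > h.py <<'E'
import numpy as np, cv2
from plant import readout, cams, ctrl
def snap(n,f):
    im=cams.read_camera(n); cv2.imwrite(f'pics/{f}.png',im[:,:,::-1]); return im
def pix2w(n,uv,z):
    c=cams.get_calibration(n); uv=np.atleast_2d(uv).astype(float)
    K=np.array([[c['fx'],0,c['cx']],[0,c['fy'],c['cy']],[0,0,1]])
    d=c.get('distortion'); d=None if d is None else np.array(d,float)
    p=cv2.undistortPoints(uv[:,None],K,d)[:,0]
    R=np.array(c['rotation'],float).reshape(3,3); e=np.array(c['eye'])
    r=np.c_[p[:,0],-p[:,1],-np.ones(len(p))]@R.T
    return e+r*((z-e[2])/r[:,2])[:,None]
E
python3 - <<'E'
from h import *
for n in('scene','top'):
    im=snap(n,n+'0'); print(cams.get_calibration(n))
a=cv2.imread('pics/scene0.png');b=cv2.imread('pics/top0.png')
cv2.imwrite('pics/top0x.png',cv2.resize(b,(800,600),interpolation=cv2.INTER_CUBIC))
print(readout.get_state(), ctrl.hold_point_z)
E
```

```text
{'fx': 425.82973408803116, 'fy': 425.82973408803116, 'cx': 251.85271792363702, 'cy': 190.91884480177018, 'eye': array([-0.57668393, -0.65818532,  0.55297638]), 'rotation': array([ 0.46848187, -0.28738269, -0.42711787,  0.71798764])}
{'fx': 382.8327758954762, 'fy': 382.8327758954762, 'cx': 247.86883798639445, 'cy': 196.23034559304827, 'eye': array([ 0.20634642, -0.11551628,  1.14104839]), 'rotation': array([ 0.07659349, -0.07311003, -0.6718094 ,  0.73311697])}
{'time': 0.1, 'qpos': array([ 1.13895593e+00,  2.87098485e-01,  1.57806314e+00,  1.15116901e-05,
        1.27862890e+00, -1.49982465e-01]), 'dq': array([-0.00044053, -0.00120983, -0.00243689,  0.00093563, -0.00192798,
       -0.00038545]), 'joint_efforts': array([-2.10963103e-04, -4.07297158e+01, -2.93698096e+01, -2.02568472e-04,
        3.38442915e-03, -4.58784797e-06]), 'eef_pos': array([0.18744265, 0.64781309, 0.23005362]), 'tcp_rot': array([ 1.40464495e-01,  9.90085106e-01, -1.05118187e-03, -3.20481564e-04]), 'contact_force': array([ 0.49301349, -0.70770386,  0.198079  ]), 'wrist_torque': array([-0.02288243,  0.03798436, -0.02820199]), 'finger_force': 0.0, 'opening': 0.9981320017090615} 0.0187
```

View pics/top0x.png

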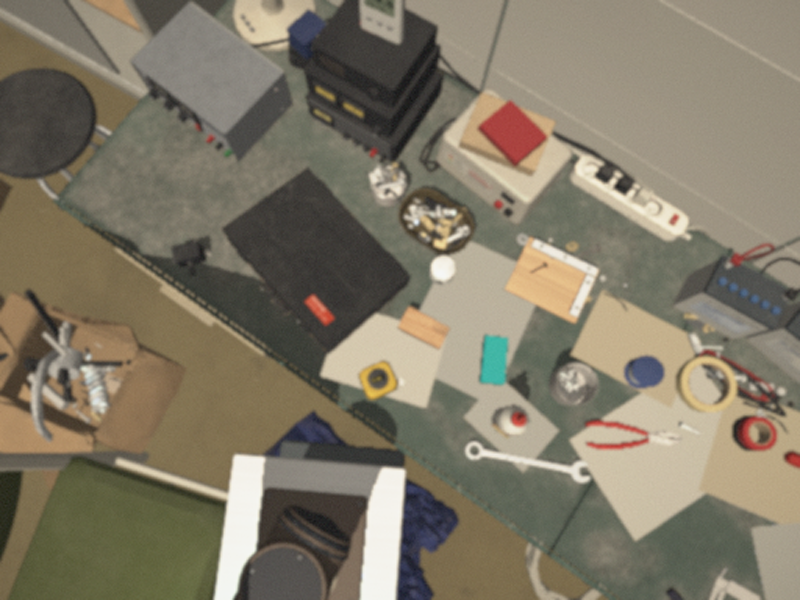

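View pics/scene0.png

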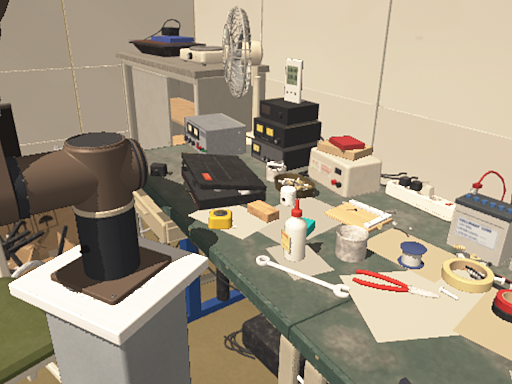

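Beech candidates in the top view (800-px scale): the beech block at (424,327), the jig's plywood plate at (553,278), the turquoise look-alike at (494,360), and the wooden board under the red book at (507,130). I choose (424,327), and I'll check it with a close crop.

```bash
sed -i 's/^    R=.*$/    from scipy.spatial.transform import Rotation as Ro\n    R=Ro.from_quat(c["rotation"]).as_matrix(); e=np.array(c["eye"])/' h.py
python3 - <<'E'
from h import *
ims=[cams.read_camera('top').astype(float) for _ in range(4)]
im=np.mean(ims,0).astype(np.uint8)[:,:,::-1]
cv2.imwrite('pics/avg.png',im)
c=im[145:255,245:392]
c=cv2.resize(c,None,fx=5.4,fy=5.4,interpolation=cv2.INTER_CUBIC); print(c.shape)
cv2.imwrite('pics/crop1.png',c)
for n,uv,z in [('block',(271.5,209),.028),('teal',(316,230),.028),('plate',(354,178),.01),('whiteround',(283.5,172),.048),('bottle',(329,268),.1),('tape',(242,243),.02),('black',(121,161),.02),('cup',(248,117),.03),('can',(368,245),.04)]:
    print(n,pix2w('top',uv,z).round(3))
s=cv2.imread('pics/scene0.png')[160:280,170:400]
cv2.imwrite('pics/crop2.png',cv2.resize(s,None,fx=3.4,fy=3.4,interpolation=cv2.INTER_CUBIC))
E
```

```text
(594, 794, 3)
block [[ 0.413 -0.172  0.028]]
teal [[ 0.362 -0.306  0.028]]
plate [[ 0.535 -0.418  0.01 ]]
whiteround [[ 0.524 -0.199  0.048]]
bottle [[ 0.253 -0.334  0.1  ]]
tape [[ 0.307 -0.094  0.02 ]]
black [[0.523 0.296 0.02 ]]
cup [[ 0.696 -0.078  0.03 ]]
can [[ 0.331 -0.455  0.04 ]]
```

View pics/crop1.png

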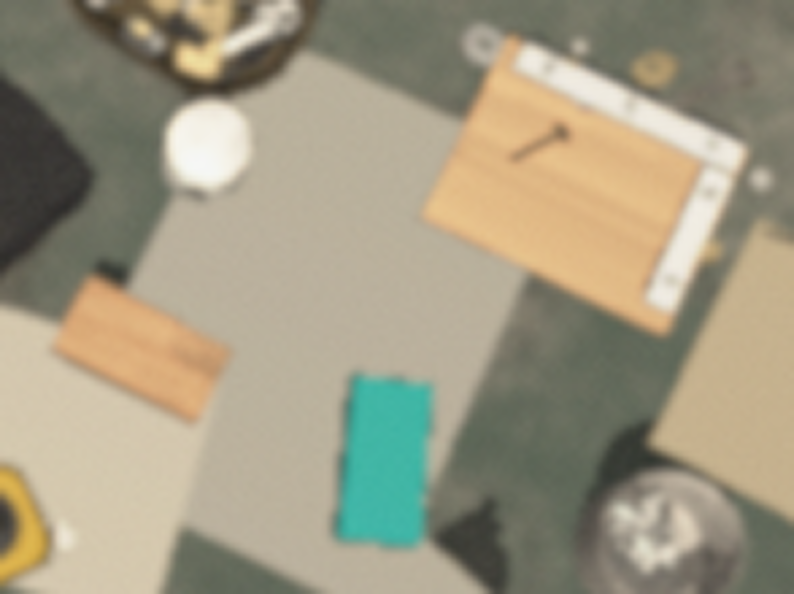

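View pics/crop2.png

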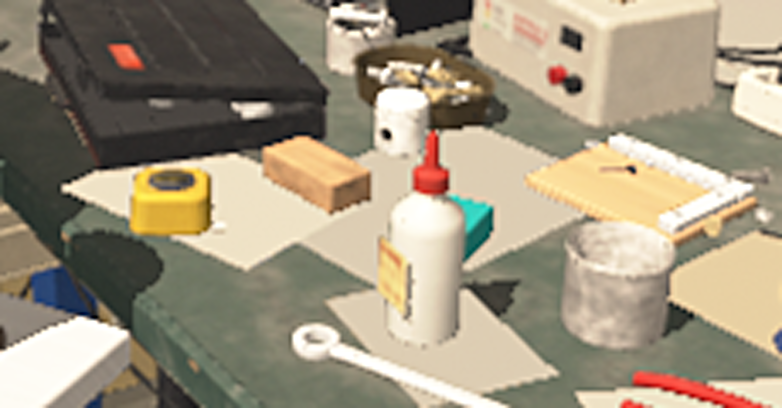

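Crop 1 confirms the beech block at (140,348) in the crop, with wood grain and a dark orange colour. The teal look-alike is at (385,460), the jig is at (590,185) with the long fence along its top edge and the end fence on its right, and the white piston is at (207,145). The path between block and jig is clear.

```bash
cat > fit.py <<'E'
from h import *
from scipy.spatial.transform import Rotation as Ro
from scipy.optimize import minimize
def proj(n,P):
    c=cams.get_calibration(n); R=Ro.from_quat(c['rotation']).as_matrix()
    q=(P-c['eye'])@R; return np.c_[c['fx']*q[:,0]/-q[:,2]+c['cx'], c['fy']*q[:,1]/q[:,2]+c['cy']]
def box(cx,cy,z0,sx,sy,sz): return np.array([[cx+i*sx/2,cy+j*sy/2,z0+k*sz] for i in(-1,1) for j in(-1,1) for k in(0,1)])
def sil(n,p,boxes,roi,S=8,z=0):
    x0,y0,w,h=roi; m=np.zeros((h*S,w*S),np.uint8); c,s=np.cos(p[2]),np.sin(p[2])
    for b in boxes:
        P=b.copy(); P[:,:2]=P[:,:2]@np.array([[c,s],[-s,c]])+p[:2]; P[:,2]+=z
        uv=(proj(n,P)-[x0,y0]+.5)*S-.5
        cv2.fillConvexPoly(m,cv2.convexHull(np.round(uv*16).astype(np.int32)),255,cv2.LINE_AA,4)
    return cv2.resize(m,(w,h),interpolation=cv2.INTER_AREA)/255.
def fit(obs,p0,boxsets):
    f=lambda q:sum(((sil(n,q,b,roi)-m)**2).sum() for (n,roi,m),b in zip(obs,boxsets))
    best=None
    for d in(0,.08,-.08):
        r=minimize(f,np.array(p0)+[0,0,d],method='Nelder-Mead',options=dict(initial_simplex=np.array(p0)+[0,0,d]+np.array([[0,0,0],[.01,0,0],[0,.01,0],[0,0,.08]]),xatol=1e-5,fatol=1e-4))
        if best is None or r.fun<best.fun: best=r
    return best.x,best.fun
BLOCK=[box(0,0,0,.045,.09,.028)]
JIG=[box(0,0,0,.12,.15,.01),box(.048,-.003,.01,.016,.136,.01),box(-.007,-.063,.01,.086,.016,.01)]
def mask(im,roi,kind):
    x,y,w,h=roi; hsv=cv2.cvtColor(im[y:y+h,x:x+w],cv2.COLOR_BGR2HSV).astype(int); H,S,V=hsv[...,0],hsv[...,1],hsv[...,2]
    wood=(H<22)&(S>75)&(V>90); white=(V>180)&(S<50)
    m=wood if kind=='wood' else white if kind=='white' else wood|white
    k,l,st,_=cv2.connectedComponentsWithStats(m.astype(np.uint8)); i=1+np.argmax(st[1:,4])
    return (l==i).astype(float)
E
python3 - <<'E'
from fit import *
t=cv2.imread('pics/avg.png'); s=cv2.imread('pics/scene0.png')
rb=(250,190,44,40); rj=(318,148,70,64); sb=(242,193,44,36); sj=(318,190,80,45)
for n,m in(('top',t),('scene',s)): pass
B=[('top',rb,mask(t,rb,'wood')),('scene',sb,mask(s,sb,'wood'))]
J=[('top',rj,mask(t,rj,'all')),('top',rj,mask(t,rj,'white'))]
print([o[2].sum() for o in B+J])
print('block both',fit(B,[.413,-.172,-.1],[BLOCK]*2)); 
print('block top',fit(B[:1],[.413,-.172,-.1],[BLOCK]))
print('block scene',fit(B[1:],[.413,-.172,-.1],[BLOCK]))
pj,e=fit(J,[.535,-.418,-.1],[JIG,JIG[1:]]); print('jig',pj,e)
print('jig outline',fit(J[:1],[.535,-.418,-.1],[JIG])); print('fences',fit(J[1:],[.535,-.418,-.1],[JIG[1:]]))
big=cv2.resize(t[145:255,245:392],None,fx=5,fy=5)
E
```

```text
[np.float64(490.0), np.float64(483.0), np.float64(2489.0), np.float64(618.0)]
block both (array([ 0.41642714, -0.17064721, -0.40566701]), np.float64(56.839077277970006))
block top (array([ 0.41532381, -0.17062992, -0.40654586]), np.float64(19.490780469050367))
block scene (array([ 0.42042563, -0.16918329, -0.41239473]), np.float64(10.0960092272203))Traceback (most recent call last):
  File "<stdin>", line 11, in <module>
  File "fit.py", line 19, in fit
    r=minimize(f,np.array(p0)+[0,0,d],method='Nelder-Mead',options=dict(initial_simplex=np.array(p0)+[0,0,d]+np.array([[0,0,0],[.01,0,0],[0,.01,0],[0,0,.08]]),xatol=1e-5,fatol=1e-4))
    res = _minimize_neldermead(fun, x0, args, callback, bounds=bounds,
                               **options)
    fxcc = func(xcc)
    fx = function(np.copy(x), *(wrapper_args + args))
  File "fit.py", line 16, in <lambda>
    f=lambda q:sum(((sil(n,q,b,roi)-m)**2).sum() for (n,roi,m),b in zip(obs,boxsets))
               ~~~^^^^^^^^^^^^^^^^^^^^^^^^^^^^^^^^^^^^^^^^^^^^^^^^^^^^^^^^^^^^^^^^^^^
  File "fit.py", line 16, in <genexpr>
    f=lambda q:sum(((sil(n,q,b,roi)-m)**2).sum() for (n,roi,m),b in zip(obs,boxsets))
                     ~~~^^^^^^^^^^^
  File "fit.py", line 12, in sil
    uv=(proj(n,P)-[x0,y0]+.5)*S-.5
        ~~~~^^^^^
  File "fit.py", line 5, in proj
    c=cams.get_calibration(n); R=Ro.from_quat(c['rotation']).as_matrix()
ValueError: time passes only in moves, steps and waits
```

```bash
python3 - <<'E'
s=open('fit.py').read()
s=s.replace("    c=cams.get_calibration(n); R","    c=cal(n); R").replace("def proj","import functools\ncal=functools.lru_cache(None)(cams.get_calibration)\ndef proj")
open('fit.py','w').write(s)
E
python3 - <<'E'
from fit import *
t=cv2.imread('pics/avg.png'); s=cv2.imread('pics/scene0.png')
rj=(318,148,70,64); sj=(318,190,80,45)
J=[('top',rj,mask(t,rj,'all')),('top',rj,mask(t,rj,'white')),('scene',sj,mask(s,sj,'white'))]
p0=[.535,-.418,-.4]
pj,e=fit(J[:2],p0,[JIG,JIG[1:]]); print('jig',pj,e)
print('jig outline',fit(J[:1],p0,[JIG])); print('fences',fit(J[1:2],p0,[JIG[1:]])); print('fences scene',fit(J[2:],p0,[JIG[1:]]))
from scipy.spatial.transform import Rotation as Ro
st=readout.get_state(); R=Ro.from_quat(st['tcp_rot']).as_matrix()
print(st['time'],'tooly yaw',np.arctan2(R[1,1],R[0,1]),'q6',st['qpos'][5])
E
```

```text
jig [ 0.53434856 -0.41461088 -0.38883418] 1772.7588004613608
jig outline (array([ 0.5343665 , -0.41468311, -0.3868226 ]), np.float64(717.0439830834293))
fences (array([ 0.735     , -0.23466667, -2.42666667]), np.float64(618.0))
fences scene (array([ 0.54183532, -0.4158346 , -0.38385994]), np.float64(46.25688581314879))
0.3 tooly yaw 1.2890054390393215 q6 -0.15000154321043443
```

```bash
python3 - <<'E'
from fit import *
t=cv2.imread('pics/avg.png'); s=cv2.imread('pics/scene0.png')
def region(n,roi,p): return cv2.dilate((sil(n,p,JIG,roi)>0).astype(np.uint8),np.ones((5,5)))
p0=[.536,-.416,-.387]
rj=(314,144,78,68); sj=(318,186,80,50)
obs=[]
for n,im,roi in(('top',t,rj),('scene',s,sj)):
    x,y,w,h=roi; hsv=cv2.cvtColor(im[y:y+h,x:x+w],cv2.COLOR_BGR2HSV).astype(int); S,V=hsv[...,1],hsv[...,2]
    reg=region(n,roi,p0); 
    wh=((V>185)&(S<60)&(reg>0)); wo=((hsv[...,0]<22)&(S>85)&(V>150)&(reg>0))
    k,l,st,_=cv2.connectedComponentsWithStats((wh|wo).astype(np.uint8)); al=(l==1+np.argmax(st[1:,4]))
    al=cv2.morphologyEx(al.astype(np.uint8),cv2.MORPH_CLOSE,np.ones((5,5)))
    obs+= [(n,roi,al.astype(float)),(n,roi,(wh&(al>0)).astype(float))]
    vis=np.hstack([im[y:y+h,x:x+w],cv2.merge([al*255]*3),cv2.merge([(wh*255).astype(np.uint8)]*3)])
    cv2.imwrite(f'pics/m_{n}.png',cv2.resize(vis,(234*3,204)))
cv2.imwrite('pics/m.png',np.vstack([cv2.imread('pics/m_top.png'),cv2.imread('pics/m_scene.png')]))
for k in(0,1,2,3): print(k,obs[k][2].sum(),sil(obs[k][0],p0,JIG if k%2==0 else JIG[1:],obs[k][1]).sum(),fit([obs[k]],p0,[JIG if k%2==0 else JIG[1:]]))
E
```

```text
0 1941.0 1936.4156862745097 (array([ 0.53394774, -0.41390079, -0.38036022]), np.float64(34.17133410226836))
1 468.0 464.4039215686274 (array([ 0.53410243, -0.41590027, -0.3850793 ]), np.float64(39.87340253748558))
2 1552.0 1309.478431372549 (array([ 0.52777772, -0.4090717 , -0.38290022]), np.float64(237.2889350249904))
3 646.0 396.74117647058824 (array([ 0.54129902, -0.41549735, -0.37781022]), np.float64(341.6043983083429))
```

View pics/m.png

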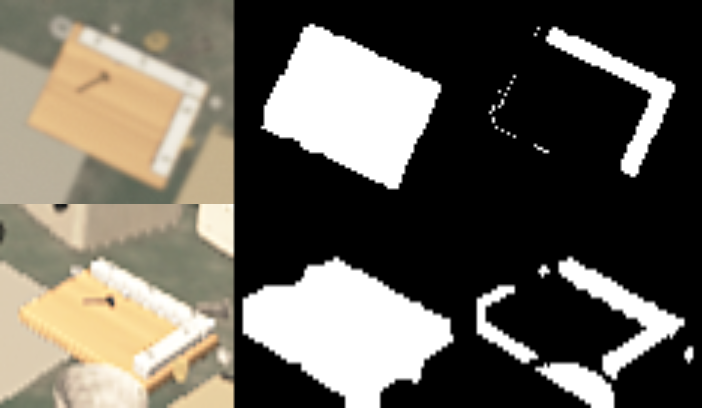

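Call:
step_arm([
  [[20, -41, 0], [0, 0, -0.12]],
  [[20, -41, 0], [0, 0, -0.12]],
  [[20, -41, 0], [0, 0, -0.12]],
  [[20, -41, 0], [0, 0, -0.12]],
  [[20, -41, 0], [0, 0, -0.12]],
  [[20, -41, 0], [0, 0, -0.12]],
  [[20, -41, 0], [0, 0, -0.12]],
  [[20, -41, 0], [0, 0, -0.12]],
], fingers=1)

```text
time: 0.97
eef_pos: [0.3341, 0.347, 0.2315]
tcp_rot: [0.584, 0.812, 0.0, 0.0]
contact_force: [0.5, -0.1, 0.7]
opening: 1.002
finger_force: 0.0
```

The masks are clean in the top view. They put the jig at about (0.534,-0.415) with yaw -0.383, and the block at about (0.416,-0.171) with yaw -0.406. The nail mark on the plate lies under the far end of the seat.

Call:
step_arm([
  [[6, -37, 0], [0, 0, -0.052]],
  [[6, -37, 0], [0, 0, -0.052]],
  [[6, -37, 0], [0, 0, -0.052]],
  [[6, -37, 0], [0, 0, -0.052]],
  [[6, -37, 0], [0, 0, -0.052]],
  [[6, -37, 0], [0, 0, -0.052]],
  [[6, -37, 0], [0, 0, -0.052]],
  [[6, -37, 0], [0, 0, -0.052]],
])

```text
time: 1.63
eef_pos: [0.3817, 0.0511, 0.2317]
tcp_rot: [0.738, 0.675, 0.001, 0.001]
contact_force: [1.3, -0.0, 0.3]
opening: 0.996
finger_force: 0.0
```

Call:
step_arm([
  [[6, -37, -15], [0, 0, -0.053]],
  [[6, -37, -20], [0, 0, -0.053]],
  [[6, -37, -20], [0, 0, -0.053]],
  [[6, -37, -20], [0, 0, -0.053]],
  [[5, -37, -20], [0, 0, -0.053]],
  [[4, -37, -20], [0, 0, -0.053]],
  [[0, 0, 0], [0, 0, 0]],
  [[0, 0, 0], [0, 0, 0]],
])

```text
time: 2.3
eef_pos: [0.4134, -0.167, 0.1167]
tcp_rot: [0.836, 0.549, -0.001, -0.002]
contact_force: [-0.1, 0.8, -0.4]
opening: 1.0
finger_force: 0.0
```

```bash
cat > st.py <<'E'
from fit import *
s=readout.get_state(); R=Ro.from_quat(s['tcp_rot']).as_matrix()
yaw=np.arctan2(R[1,1],R[0,1])
print('t',s['time'],'tcp',(s['eef_pos']*1e3).round(1),'yaw',yaw.round(4),'tilt',R[:,2].round(3),'F',s['contact_force'].round(1),'ff',s['finger_force'],'op',s['opening'],'q',s['qpos'].round(2))
JY=-.383; J=np.array([.534,-.415]); c,d=np.cos(JY),np.sin(JY); M=np.array([[c,d],[-d,c]])
print('tcp in jig',(M@(s['eef_pos'][:2]-J)*1e3).round(1),'F in jig',(M@s['contact_force'][:2]).round(1))
E
python3 st.py
```

```text
t 2.3 tcp [ 413.4 -167.   116.7] yaw -0.4085 tilt [-0.003  0.002 -1.   ] F [-0.1  0.8 -0.4] ff 0.0 op 1.000263201785179 q [-0.61 -0.1   2.21  0.    1.03 -0.2 ]
tcp in jig [-204.5  184.9] F in jig [-0.4  0.7]
```

Call:
step_arm([
  [[2, -2, -20], [0, 0, 0]],
  [[1, -1, -20], [0, 0, 0]],
  [[0, 0, -20], [0, 0, 0]],
  [[0, 0, -20], [0, 0, 0]],
  [[0, 0, -15], [0, 0, 0]],
  [[0, 0, -10], [0, 0, 0]],
  [[0, 0, 0], [0, 0, 0]],
  [[0, 0, 0], [0, 0, 0]],
])

```text
time: 2.97
eef_pos: [0.4177, -0.1684, 0.0136]
tcp_rot: [0.835, 0.551, 0.0, 0.0]
contact_force: [0.7, -0.4, 0.7]
opening: 1.001
finger_force: 0.0
```

```bash
python3 st.py; python3 - <<'E'
from h import *
s=snap('scene','sc1')[:,:,::-1]; t=snap('top','tp1')[:,:,::-1]
a=cv2.resize(s[130:250,190:320],(390,360),interpolation=cv2.INTER_CUBIC); b=cv2.resize(t[150:270,210:340],(390,360),interpolation=cv2.INTER_CUBIC)
cv2.imwrite('pics/p1.png',np.hstack([a,b]))
E
```

```text
t 2.9667 tcp [ 417.7 -168.4   13.6] yaw -0.4038 tilt [ 0. -0. -1.] F [ 0.7 -0.4  0.7] ff 0.0 op 1.0011465030662923 q [-0.61  0.11  2.25  0.    0.79 -0.21]
tcp in jig [-200.   185.2] F in jig [ 0.8 -0.1]
```

View pics/p1.png

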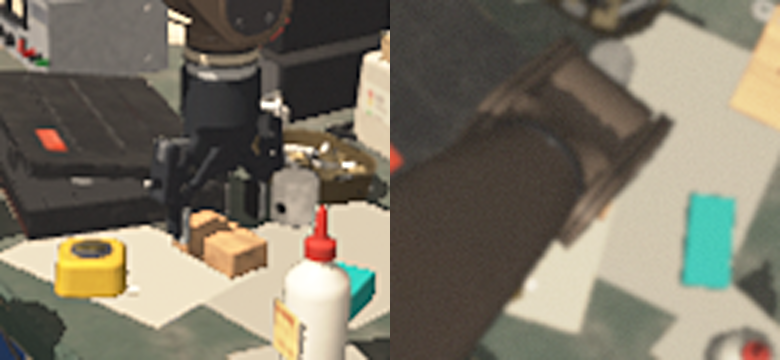

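The scene view shows the fingers straddling the block at (235,240), with the piston at (297,195) clear. I'll lower slightly and close.

Call:
step_arm([
  [[0, -1, -3], [0, 0, 0]],
  [[0, 0, 0], [0, 0, 0]],
  [[0, 0, 0], [0, 0, 0]],
  [[0, 0, 0], [0, 0, 0]],
  [[0, 0, 0], [0, 0, 0]],
  [[0, 0, 0], [0, 0, 0]],
  [[0, 0, 0], [0, 0, 0]],
  [[0, 0, 0], [0, 0, 0]],
], fingers=-1, grip_force=60)

```text
time: 3.73
eef_pos: [0.418, -0.1705, 0.0108]
tcp_rot: [0.835, 0.55, 0.0, 0.001]
contact_force: [0.6, -0.4, 5.3]
opening: 0.513
finger_force: 63.8
```

Call:
step_arm([
  [[0, 0, 0], [0, 0, 0]],
  [[0, 0, 0], [0, 0, 0]],
  [[0, 0, 10], [0, 0, 0]],
  [[0, 0, 20], [0, 0, 0]],
  [[0, 0, 20], [0, 0, 0]],
  [[0, 0, 20], [0, 0, 0]],
  [[0, 0, 0], [0, 0, 0]],
  [[0, 0, 0], [0, 0, 0]],
])

```text
time: 4.4
eef_pos: [0.4177, -0.1702, 0.0808]
tcp_rot: [0.835, 0.55, 0.0, 0.001]
contact_force: [-0.4, 0.4, -0.5]
opening: 0.508
finger_force: 63.2
```

```bash
python3 st.py
```

```text
t 4.4 tcp [ 417.7 -170.2   80.8] yaw -0.4049 tilt [ 0.002 -0.001 -1.   ] F [-0.4  0.4 -0.5] ff 63.16041827201843 op 0.50841890266807 q [-0.61 -0.03  2.23 -0.    0.94 -0.21]
tcp in jig [-199.4  183.6] F in jig [-0.5  0.2]
```

Call:
step_arm([
  [[15, -31, 0], [0, 0, 0.003]],
  [[15, -31, 0], [0, 0, 0.003]],
  [[15, -31, 0], [0, 0, 0.003]],
  [[15, -31, 0], [0, 0, 0.003]],
  [[15, -31, 0], [0, 0, 0.003]],
  [[15, -31, 0], [0, 0, 0.003]],
  [[15, -31, 0], [0, 0, 0.003]],
  [[15, -29, 0], [0, 0, 0]],
])

```text
time: 5.07
eef_pos: [0.5366, -0.4166, 0.0769]
tcp_rot: [0.829, 0.559, -0.0, -0.002]
contact_force: [0.3, 0.2, -0.4]
opening: 0.51
finger_force: 63.2
```

Call:
step_arm([
  [[2, 0, -10], [0, 0, 0]],
  [[0, 0, -15], [0, 0, 0]],
  [[0, 0, -10], [0, 0, 0]],
  [[0, 0, 0], [0, 0, 0]],
  [[0, 0, 0], [0, 0, 0]],
])

```text
time: 5.48
eef_pos: [0.5377, -0.4134, 0.0421]
tcp_rot: [0.829, 0.559, -0.0, -0.003]
contact_force: [0.1, 0.8, -0.5]
opening: 0.515
finger_force: 63.1
```

```bash
python3 st.py; python3 - <<'E'
from h import *
s=snap('scene','sc2')[:,:,::-1]; t=snap('top','tp2')[:,:,::-1]
a=cv2.resize(s[140:250,290:410],(392,360),interpolation=cv2.INTER_CUBIC); b=cv2.resize(t[120:230,300:420],(392,360),interpolation=cv2.INTER_CUBIC)
cv2.imwrite('pics/p2.png',np.hstack([a,b]))
E
```

```text
t 5.4833 tcp [ 537.7 -413.4   42.1] yaw -0.3832 tilt [-0.004  0.004 -1.   ] F [ 0.1  0.8 -0.5] ff 63.08250188827515 op 0.5145370621185101 q [-0.8   0.49  1.67  0.    0.98 -0.42]
tcp in jig [2.8 2.9] F in jig [-0.2  0.8]
```

View pics/p2.png

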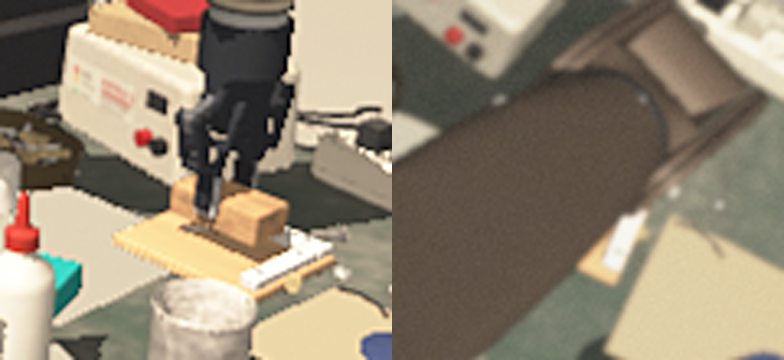

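The scene view shows the block level above the plate at (240,215) in the crop, inside both fences. The long fence is behind it and the end fence is at (285,265). I'll lower until it touches.

Call:
step_arm([
  [[0, 0, -8], [0, 0, 0]],
  [[0, 0, -6], [0, 0, 0]],
  [[0, 0, -3], [0, 0, 0]],
  [[0, 0, -2], [0, 0, 0]],
  [[0, 0, 0], [0, 0, 0]],
  [[0, 0, 0], [0, 0, 0]],
])

```text
time: 6.08
eef_pos: [0.5393, -0.4159, 0.0259]
tcp_rot: [0.829, 0.559, -0.0, -0.0]
contact_force: [0.0, 0.3, 0.1]
opening: 0.511
finger_force: 63.1
```

Call:
step_arm([
  [[0, 0, -1], [0, 0, 0]],
  [[0, 0, -1], [0, 0, 0]],
  [[0, 0, 0], [0, 0, 0]],
  [[0, 0, 0], [0, 0, 0]],
])

```text
time: 6.42
eef_pos: [0.5393, -0.416, 0.0241]
tcp_rot: [0.829, 0.559, 0.0, 0.0]
contact_force: [-0.7, 0.4, -0.8]
opening: 0.509
finger_force: 63.1
```

```bash
python3 st.py
```

```text
t 6.4167 tcp [ 539.3 -416.    24.1] yaw -0.384 tilt [ 0. -0. -1.] F [-0.7  0.4 -0.8] ff 63.08255195617676 op 0.5088284934577045 q [-0.81  0.52  1.67 -0.    0.95 -0.42]
tcp in jig [5.3 1.1] F in jig [-0.8  0.1]
```

Call:
step_arm([
  [[0, 0, -1], [0, 0, 0]],
  [[0, 0, -1], [0, 0, 0]],
  [[0, 0, 0], [0, 0, 0]],
  [[0, 0, 0], [0, 0, 0]],
])

```text
time: 6.75
eef_pos: [0.5392, -0.4159, 0.0219]
tcp_rot: [0.829, 0.559, -0.0, -0.0]
contact_force: [0.3, -0.1, -1.2]
opening: 0.509
finger_force: 63.1
```

Call:
step_arm([
  [[0, 0, -1], [0, 0, 0]],
  [[0, 0, 0], [0, 0, 0]],
  [[0, 0, 0], [0, 0, 0]],
])

```text
time: 7.0
eef_pos: [0.5393, -0.4159, 0.021]
tcp_rot: [0.829, 0.559, -0.0, -0.0]
contact_force: [-1.0, 1.1, -0.8]
opening: 0.51
finger_force: 63.1
```

Call:
step_arm([
  [[0, 0, -0.6], [0, 0, 0]],
  [[0, 0, 0], [0, 0, 0]],
  [[0, 0, 0], [0, 0, 0]],
])

```text
time: 7.25
eef_pos: [0.5394, -0.4161, 0.0209]
tcp_rot: [0.829, 0.559, 0.0, 0.0]
contact_force: [-1.0, 1.3, 1.2]
opening: 0.51
finger_force: 63.2
```

Call:
step_arm([
  [[0, 0, -0.6], [0, 0, 0]],
  [[0, 0, 0], [0, 0, 0]],
  [[0, 0, 0], [0, 0, 0]],
])

```text
time: 7.5
eef_pos: [0.5395, -0.4161, 0.0209]
tcp_rot: [0.829, 0.559, -0.0, 0.0]
contact_force: [-2.3, 2.3, 5.5]
opening: 0.512
finger_force: 63.7
```

Call:
step_arm([
  [[0.9, -0.4, 0.5], [0, 0, 0]],
  [[1.9, -0.7, 0], [0, 0, 0]],
  [[1.9, -0.7, 0], [0, 0, 0]],
  [[1.9, -0.8, 0], [0, 0, 0]],
  [[0.9, -0.4, 0], [0, 0, 0]],
  [[0, 0, 0], [0, 0, 0]],
])

```text
time: 8.0
eef_pos: [0.5472, -0.4194, 0.0208]
tcp_rot: [0.829, 0.559, -0.0, 0.0]
contact_force: [-2.1, 1.3, 5.0]
opening: 0.509
finger_force: 63.8
```

Call:
step_arm([
  [[0.9, -0.4, 0], [0, 0, 0]],
  [[0.9, -0.4, 0], [0, 0, 0]],
  [[0, 0, 0], [0, 0, 0]],
  [[0, 0, 0], [0, 0, 0]],
])

```text
time: 8.33
eef_pos: [0.549, -0.4202, 0.0208]
tcp_rot: [0.829, 0.559, -0.0, 0.0]
contact_force: [-2.0, 0.5, 5.3]
opening: 0.509
finger_force: 63.8
```

```bash
python3 st.py
```

```text
t 8.3333 tcp [ 549.  -420.2   20.8] yaw -0.3839 tilt [ 0.    -0.001 -1.   ] F [-2.   0.5  5.3] ff 63.767194747924805 op 0.5088440219255336 q [-0.8   0.54  1.65 -0.    0.95 -0.42]
tcp in jig [15.8  0.8] F in jig [-2.  -0.2]
```

Call:
step_arm([
  [[0.9, -0.4, 0], [0, 0, 0]],
  [[0.9, -0.4, 0], [0, 0, 0]],
  [[0, 0, 0], [0, 0, 0]],
  [[0, 0, 0], [0, 0, 0]],
])

```text
time: 8.67
eef_pos: [0.5507, -0.4209, 0.0208]
tcp_rot: [0.829, 0.559, -0.0, 0.0]
contact_force: [-2.1, 1.5, 5.9]
opening: 0.516
finger_force: 63.8
```

Call:
step_arm([
  [[0.9, -0.4, 0], [0, 0, 0]],
  [[0, 0, 0], [0, 0, 0]],
  [[0, 0, 0], [0, 0, 0]],
])

```text
time: 8.92
eef_pos: [0.5507, -0.4208, 0.0208]
tcp_rot: [0.829, 0.559, -0.001, -0.001]
contact_force: [-4.6, 2.2, 7.2]
opening: 0.508
finger_force: 64.0
```

```bash
python3 st.py
```

```text
t 8.9167 tcp [ 550.7 -420.8   20.8] yaw -0.3842 tilt [-0.002  0.001 -1.   ] F [-4.6  2.2  7.2] ff 63.99472117424011 op 0.5075653764311338 q [-0.8   0.55  1.64 -0.    0.96 -0.41]
tcp in jig [17.7  0.8] F in jig [-5.1  0.4]
```

It met the long fence at jig x≈17.7, against 17.5 expected. Next I'll slide towards the short fence.

Call:
step_arm([
  [[-0.4, -0.9, 0], [0, 0, 0]],
  [[-0.7, -1.9, 0], [0, 0, 0]],
  [[-0.8, -1.9, 0], [0, 0, 0]],
  [[-0.7, -1.8, 0], [0, 0, 0]],
  [[-0.4, -0.9, 0], [0, 0, 0]],
  [[0, 0, 0], [0, 0, 0]],
  [[0, 0, 0], [0, 0, 0]],
])

```text
time: 9.5
eef_pos: [0.5486, -0.426, 0.0209]
tcp_rot: [0.829, 0.559, 0.001, -0.003]
contact_force: [-2.2, 8.0, 9.1]
opening: 0.51
finger_force: 64.3
```

```bash
python3 st.py
```

```text
t 9.5 tcp [ 548.6 -426.    20.9] yaw -0.3847 tilt [-0.001  0.005 -1.   ] F [-2.2  8.   9.1] ff 64.26632165908813 op 0.5095494090693167 q [-0.81  0.55  1.63  0.    0.96 -0.42]
tcp in jig [17.7 -4.7] F in jig [-5.1  6.6]
```

Some of this 6.6 N may be friction from the downward and sideways load. I'll unload those and carry on.

Call:
step_arm([
  [[-0.7, 0.3, 0.8], [0, 0, 0]],
  [[0, 0, 0], [0, 0, 0]],
  [[-0.4, -0.9, 0], [0, 0, 0]],
  [[0, 0, 0], [0, 0, 0]],
  [[0, 0, 0], [0, 0, 0]],
])

```text
time: 9.92
eef_pos: [0.5473, -0.429, 0.0209]
tcp_rot: [0.829, 0.559, 0.0, 0.0]
contact_force: [-0.1, 1.9, 1.9]
opening: 0.509
finger_force: 63.4
```

```bash
python3 st.py
```

```text
t 9.9167 tcp [ 547.3 -429.    20.9] yaw -0.3842 tilt [ 0.  0. -1.] F [-0.1  1.9  1.9] ff 63.39700698852539 op 0.5087300005840557 q [-0.81  0.55  1.63  0.    0.96 -0.43]
tcp in jig [17.6 -8. ] F in jig [-0.8  1.8]
```

Call:
step_arm([
  [[-0.4, -0.9, 0], [0, 0, 0]],
  [[-0.4, -0.9, 0], [0, 0, 0]],
  [[0, 0, 0], [0, 0, 0]],
  [[0, 0, 0], [0, 0, 0]],
])

```text
time: 10.25
eef_pos: [0.5473, -0.4291, 0.0209]
tcp_rot: [0.829, 0.559, 0.001, -0.001]
contact_force: [2.5, 6.0, 2.1]
opening: 0.513
finger_force: 63.5
```

```bash
python3 st.py; python3 - <<'E'
from h import *
s=snap('scene','sc3')[:,:,::-1]; t=snap('top','tp3')[:,:,::-1]
a=cv2.resize(s[175:245,315:405],(771,600),interpolation=cv2.INTER_CUBIC)
cv2.imwrite('pics/p3.png',a)
E
```

```text
t 10.25 tcp [ 547.3 -429.1   20.9] yaw -0.3849 tilt [ 0.001  0.003 -1.   ] F [2.5 6.  2.1] ff 63.524755239486694 op 0.5133982315113398 q [-0.81  0.55  1.63  0.    0.96 -0.43]
tcp in jig [17.6 -8.1] F in jig [0.1 6.5]
```

View pics/p3.png

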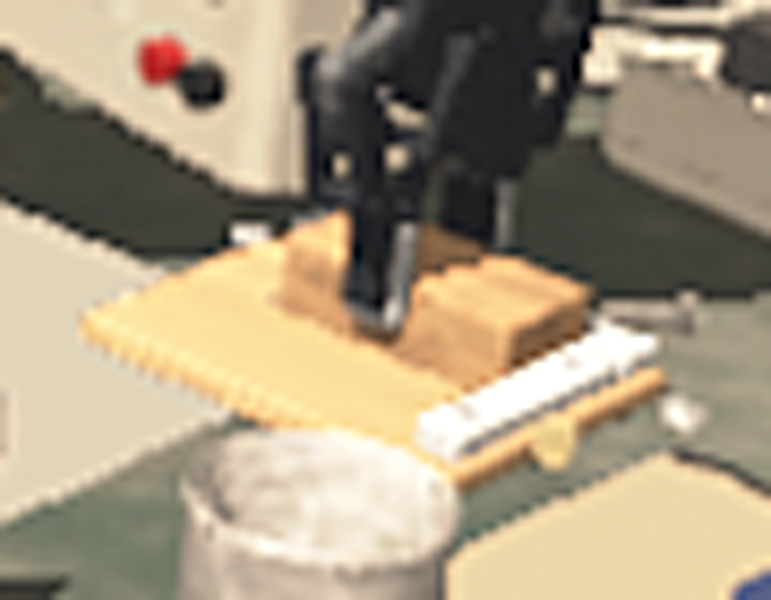

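The block end abuts the short fence at (560,340), and the contact at jig y≈-8 is firm with little friction. I'll add press towards both fences now.

Call:
step_arm([
  [[0.9, -0.4, 0], [0, 0, 0]],
  [[0.9, -0.4, -0.2], [0, 0, 0]],
  [[0.9, -0.4, 0], [0, 0, 0]],
  [[-0.4, -0.9, 0], [0, 0, 0]],
  [[0, 0, 0], [0, 0, 0]],
  [[0, 0, 0], [0, 0, 0]],
])

```text
time: 10.85
eef_pos: [0.5474, -0.4291, 0.021]
tcp_rot: [0.829, 0.559, 0.0, -0.005]
contact_force: [-5.1, 12.8, 10.7]
opening: 0.51
finger_force: 64.4
```

```bash
python3 st.py
```

```text
t 10.85 tcp [ 547.4 -429.1   21. ] yaw -0.3847 tilt [-0.006  0.009 -1.   ] F [-5.1 12.8 10.7] ff 64.35537993907928 op 0.5104113952457283 q [-0.81  0.56  1.63  0.    0.97 -0.43]
tcp in jig [17.7 -8.1] F in jig [-9.5  9.9]
```

Call:
step_arm([
  [[0.9, -0.4, 0.3], [0, 0, 0]],
  [[-0.4, -0.9, 0], [0, 0, 0]],
  [[0, 0, 0], [0, 0, 0]],
  [[0, 0, 0], [0, 0, 0]],
  [[0, 0, 0], [0, 0, 0]],
  [[0, 0, 0], [0, 0, 0]],
])

```text
time: 11.35
eef_pos: [0.5474, -0.4291, 0.021]
tcp_rot: [0.829, 0.559, 0.0, -0.007]
contact_force: [-6.5, 15.1, 12.3]
opening: 0.51
finger_force: 64.5
```

```bash
python3 st.py; python3 - <<'E'
from h import *
s=snap('scene','sc4')[:,:,::-1]
from fit import *
# overlay the seated block predicted with the scene-camera jig pose, to check the seat
M=np.array([[np.cos(-.383),-np.sin(-.383)],[np.sin(-.383),np.cos(-.383)]])
v=cv2.resize(s[175:245,315:405],(771,600),interpolation=cv2.INTER_CUBIC); k=771/90
pj=np.array([.5415,-.4157]); p=pj+M@[.0175,-.010]
def dr(boxes,p,col,z):
    for b in boxes:
        P=b.copy(); P[:,:2]=P[:,:2]@M.T+p; P[:,2]+=z; uv=((proj('scene',P)-[315,175]+.5)*k).astype(int)
        for i in range(8):
            for j in (1,2,4):
                if i^j>i: cv2.line(v,tuple(map(int,uv[i])),tuple(map(int,uv[i^j])),col,1)
dr(JIG,pj,(255,0,0),0); dr(BLOCK,p,(0,0,255),.01)
cv2.imwrite('pics/p4.png',v)
E
```

```text
t 11.35 tcp [ 547.4 -429.1   21. ] yaw -0.3846 tilt [-0.007  0.012 -1.   ] F [-6.5 15.1 12.3] ff 64.51803267002106 op 0.5096309269171947 q [-0.81  0.56  1.62  0.    0.97 -0.43]
tcp in jig [17.7 -8.1] F in jig [-11.7  11.5]
```

View pics/p4.png

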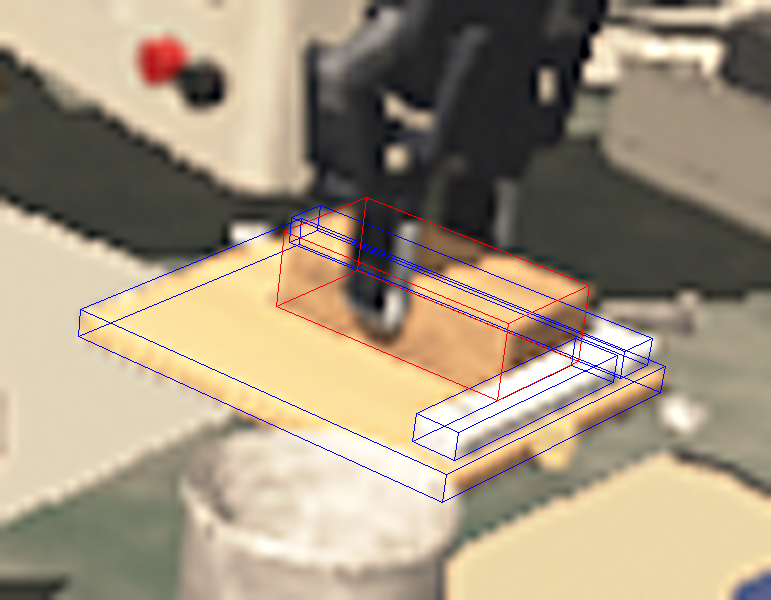

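The predicted seated outline (red) matches the real block, with corners at (508,323), (589,287) and (277,305). Both fences carry about 11 N and nothing is moving.

```bash
python3 -c "
from plant import sign_off
print(sign_off())"
```

```text
the job is handed in; nothing more can be done
None
```

I handed the job in with the beech block flat in the jig corner, still gripped and pressed at about 11 N toward each fence; the seat matched the camera overlay, but no verdict came back.

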